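Tighten loose spice jar caps and hang the jars in the slanted rack

ROBOT

A 6-joint arm with a two-finger parallel gripper is mounted at the origin on a cart in front of the work surface, level with it; the furniture and walls round the work are solid. World frame = base frame: x ahead of the robot, y to its left, z up, the work surface at z = 0. Lengths are in m, angles in rad, forces in N, time in s.
With the tool pointing down it reaches from about 0.35 to 0.775 m from the base axis. Payload 7.3 kg.
Tool frame: the origin (TCP) lies on the mounting face of the last link; the fingertips stand 178 mm ahead of it and the grasp point (between the pads) lies 159 mm ahead of it (robot.grip_depth is the distance from the TCP to the grasp point, in m); z points along the fingers, y is the line along which they close (so a half turn about z gives the same grasp; the last joint's range is limited). The gripper opens to 92 mm and grips with 3 to 60 N. Pads are 19 mm wide; open, the fingers measure 130 mm over their backs; the gripper's body (75 mm by 190 mm) begins 47 mm behind the grasp point.
Start: joints at [1.004, 0.342, 1.524, -0, 1.275, -0.146], TCP at [0.214, 0.479, 0.405] pointing down, gripper open.
Joint ranges: [-2.53, 2.53], [-0.77, 2.02], [0.04, 2.7], [-1, 4.14], [0.28, 2.66], [-3.11, 3.11]. Speed limits (rad/s): [2.57, 2.57, 3.14, 3.14, 3.14, 3.14].

INTERFACE

Orientations are given as [roll, pitch, yaw] about the fixed x, y, z axes, in that order (R = Rz(yaw) Ry(pitch) Rx(roll)).
In Python, from cell import observe, cams, robot, models gives the robot as it stands.
- The arm moves only by the shell command python3 -m jog 'ROWS' [FORCE]. ROWS is JSON, a list of rows, each a list of 3 entries, a list of its own where there are three numbers: the shift along the tool's x, y, z each as a share of 0.4 m, from -1 to 1, then the turn about the tool's z as a share of pi rad, from -1 to 1, then the closure, from 0 (fully open) to 1 (shut). In form: [[[x, y, z], turn, jaw], ...]. A call has 1 to 12 rows; each row is the pose to reach, as a shift and turn from the pose commanded when the call began, along the tool's axes at that moment, turning the shorter way round; what a row does not reach only later rows make up. A row lasts 1/8 s, in which the tool goes at most 62.5 mm and 10.7 degrees, less where a joint would pass 70% of its speed; a pose out of reach is approached as far as the arm can. A call with a number of a shift or a turn outside -1 to 1 is refused whole. A call with a gripper value outside its range is refused whole. The fingers move at their own pace and stop on an object; FORCE is the grip in N (left out, the last holds). Time passes only in rows, so rows that repeat a pose let the fingers close. It gives the time, the measured TCP pose, the force, the opening and the grip force at its end, in the units of the state.
- observe(): the state, without advancing time (a new reading comes with each control period).
- cams.read_camera(name): name is "side" or "top"; returns the picture (420x560x3 uint8, red, green, blue); there is no depth.
- cams.camera_model(name): a dict with "camera_matrix" (3x3 intrinsics, pixels), "pose" (4x4, takes a point from camera to world coordinates). Camera axes: x right, y down, z forward; pixel columns grow to the right and rows downward; lengths in m; the calibration is good to about 2 mm. A picture is of the moment at which its call begins. camera_model takes no time and is no camera call.
- robot.hand_in(): hands the job in; it is judged then, once.
Trained networks look in the newest picture that a camera, given by its name, has taken for a name from the list of things; names that differ only in an ending like _2 or _b are one class to them, and where a whole thing is asked for, a point or a joint stands for the part that bears it (a point fixed in the world has none). Each returns a list of dicts, best first, with "confidence" (0 to 1); they miss things now and then, are a little off and sometimes report something else, mostly with a low value. They report only what shows in the picture. A call takes as long as a camera call. They do not tell look-alikes from the thing itself.
- models.find_in(target, camera): "position" ([x, y, z] in m, in world coordinates, good to about 4 mm: the middle of the surface that is visible of it).
- models.pinpoint(target, camera): "position" ([x, y, z] in m, in world coordinates, good to about 4 mm: a listed point, or the origin of a listed thing).
The state is a dict: "time": time; "qpos": joint angles; "qvel": joint speeds; "joint_efforts": joint torques, N m; "tool_pos": TCP position; "tool_rot": TCP orientation; "contact_force": force on the tool from outside, world axes, zero at the start; "torque": the same for the moment, N m; "opening": finger opening in m; "grip_force": force on a finger pad.
Only numpy, scipy, OpenCV 4.12 (cv2) and the standard library are available. Lean on these libraries where they do the work, as an engineer would, in place of code of your own. Each camera call takes 0.05 s, during which the arm holds its last target. There are 200 camera calls.

TASK

The red and the green square spice jar in the tray have just been refilled, and the screw cap of one or both is still loose, which only shows by feel: a loose cap gives when tugged. Screw down each loose cap until it is tight, before its jar is lifted out of the tray, then hang both jars by their cap rims in the two free openings of the slanted rack, seated fully, beside the one that hangs there already. Leave the other things on the island where they stand.

Things in the scene. Friction and masses are not known exactly. Their poses are not given: they have to be found in the camera images.
- red_jar: square clear glass jar of dark red spice with a wooden screw cap, 0.22 to 0.33 kg in all. Glass 38 x 38 x 80 mm, then a 33 mm neck to z = 86 mm. Origin: centre of its underside; z up its axis, x and y square to its sides. The cap is on the jar's axis: a dark 60 mm round rim, z = 86 to 92 mm, below a light ribbed 46 mm grip, z = 92 to 116 mm. Cap weighs 55 g
- red_rim (a point): centre of the underside of the red jar's cap rim; rides up and down with the cap, does not turn with it: 86 mm above the jar's origin with the cap down. A loose cap rests there too, but can be pulled up: 4.5 mm when it is 1.2 to 2.4 rad (the most) short of its stop, less from 1.2 to 0.8, 0.3 mm below; never off. Clockwise from above tightens: drag 0.08 N m, then a hard stop; it stays
- green_jar: square clear glass jar of green herb with a wooden screw cap, 0.22 to 0.33 kg in all. Glass 38 x 38 x 80 mm, then a 33 mm neck to z = 86 mm. Origin: centre of its underside; z up its axis, x and y square to its sides. The cap is on the jar's axis: a dark 60 mm round rim, z = 86 to 92 mm, below a light ribbed 46 mm grip, z = 92 to 116 mm. Cap weighs 55 g
- green_rim (a point): centre of the underside of the green jar's cap rim; rides up and down with the cap, does not turn with it: 86 mm above the jar's origin with the cap down. A loose cap rests there too, but can be pulled up: 4.5 mm when it is 1.2 to 2.4 rad (the most) short of its stop, less from 1.2 to 0.8, 0.3 mm below; never off. Clockwise from above tightens: drag 0.08 N m, then a hard stop; it stays
- tray: fixed light wooden tray, 79 x 230 mm and 34 mm high, its length along its y. Origin: centre of its underside. Two square wells, 41 mm wide and 24 mm deep, at y = 55 and -55 mm, floor at z = 6 mm, hold the jars upright and keep them from turning (a jar can turn some 5 degrees each way)
- rack_plate: fixed dark wooden rack plate, 92 x 316 x 14 mm, slanted 25 degrees down to the robot side. Origin: centre of its underside; z square to it, up and to the robot side; x up the slope. Square 45 mm openings right through at y = 95, 0 and -95 mm; a yellow jar fills the last. A jar goes in bottom first along z, sides square to the opening, and hangs by its cap rim on the plate
- opening_0 (a point): centre of opening 0 on the rack plate's upper face, at y = 95 mm, z = 14 mm of the plate; axes as the plate's.
- opening_1 (a point): centre of opening 1 on the rack plate's upper face, at y = 0 mm, z = 14 mm of the plate; axes as the plate's.
- pepper_mill: turned walnut pepper mill, 55 mm across, 172 mm high; origin at the centre of its underside, z up. Not part of the work.
- mug: white spotted mug, 78 x 114 mm, 93 mm high; origin at the centre of its underside, z up. Not part of the work.
- salt: glass salt mill, 44 mm across, 90 mm high; origin at the centre of its underside, z up. Not part of the work.
- shop_jar_1: round shop spice jar, 41 mm across, 105 mm high, fixed lid; origin at the centre of its underside, z up. Not part of the work.
- shop_jar_2: round shop spice jar, 41 mm across, 105 mm high, fixed lid; origin at the centre of its underside, z up. Not part of the work.
Mind the look-alikes: they are no part of the job. What is shaped like the green_jar but blue or yellow is not meant.

How it is judged:
By the outcome, as a careful person would: the job done as asked, in the order asked, and still so for the second after the job is handed in, with the robot touching nothing.
It also fails if it takes over 72 s, if anything falls off the work surface, if the arm or the gripper's body presses on something with over 40 N, if the wrist force passes 120 N, or if a joint passes its speed limit or range.

## Working session

There is one attempt and no reset: what is moved stays moved. The work goes in short steps, Python scripts to look and compute and a shell command to move; the robot and the scene stay as the last step left them, time stands still between calls to the robot, and variables do not carry over. Pictures are saved under pics/ and viewed, at most 10 in all, crops included, and the job is handed in when it is done.

```bash
ls; mkdir -p pics; python3 - <<'E'
from cell import observe,cams,robot,models
import cv2,numpy as np
for n in("side","top"):
    im=cams.read_camera(n); cv2.imwrite(f"pics/{n}0.png",im[:,:,::-1])
    m=cams.camera_model(n); print(n,np.round(m["camera_matrix"],1).tolist(),np.round(m["pose"],3).tolist())
    for t in("red_jar","green_jar","red_rim","green_rim","tray","rack_plate","opening_0","opening_1"):
        print(t,[(np.round(d["position"],3).tolist(),round(d["confidence"],2)) for d in models.pinpoint(t,n)][:4])
s=observe();print({k:np.round(v,3).tolist() for k,v in s.items()})
E
```

```text
pics
side [[424.8, 0.0, 274.8], [0.0, 424.8, 215.0], [0.0, 0.0, 1.0]] [[0.915, -0.277, 0.295, 0.207], [-0.404, -0.601, 0.69, -0.712], [-0.014, -0.75, -0.661, 0.804], [0.0, 0.0, 0.0, 1.0]]
red_jar [([0.588, 0.24, 0.006], 0.63)]
green_jar [([0.692, 0.126, 0.001], 0.81), ([0.592, 0.125, 0.094], 0.63), ([0.588, 0.126, 0.004], 0.58)]
red_rim [([0.587, 0.238, 0.094], 0.5)]
green_rim [([0.462, 0.185, 0.084], 0.92), ([0.694, 0.126, 0.085], 0.89), ([0.592, 0.124, 0.096], 0.64)]
tray [([0.419, 0.031, -0.002], 0.68), ([0.59, 0.181, -0.0], 0.64)]
rack_plate [([0.589, -0.202, 0.105], 0.59)]
opening_0 [([0.569, -0.1, 0.113], 0.89), ([0.583, -0.196, 0.121], 0.61)]
opening_1 [([0.569, -0.1, 0.113], 0.89), ([0.583, -0.196, 0.121], 0.61)]
top [[523.3, 0.0, 274.9], [0.0, 523.3, 204.6], [0.0, 0.0, 1.0]] [[0.01, -0.995, 0.104, 0.411], [-1.0, -0.007, 0.029, 0.005], [-0.028, -0.104, -0.994, 1.217], [0.0, 0.0, 0.0, 1.0]]
red_jar [([0.587, 0.234, 0.009], 0.56)]
green_jar [([0.588, 0.125, 0.006], 0.91), ([0.693, 0.128, 0.003], 0.82), ([0.464, 0.177, 0.003], 0.7), ([0.584, -0.195, 0.105], 0.61)]
red_rim [([0.586, 0.241, 0.095], 0.94), ([0.588, 0.127, 0.005], 0.63)]
green_rim [([0.466, 0.183, 0.082], 0.57), ([0.691, 0.127, 0.092], 0.57), ([0.585, 0.125, 0.089], 0.56)]
tray [([0.592, 0.185, -0.0], 0.58)]
rack_plate [([0.583, -0.196, 0.107], 0.75)]
opening_0 [([0.568, -0.1, 0.12], 0.85), ([0.58, -0.199, 0.119], 0.66), ([0.34, 0.311, 0.004], 0.54)]
opening_1 [([0.568, -0.1, 0.12], 0.85), ([0.58, -0.199, 0.119], 0.66), ([0.34, 0.311, 0.004], 0.54)]
{'time': 0.9, 'qpos': [1.004, 0.342, 1.524, -0.0, 1.275, -0.146], 'qvel': [0.002, 0.001, -0.0, -0.002, 0.001, -0.001], 'joint_efforts': [-0.001, -43.114, -24.447, 0.072, 0.048, 0.0], 'tool_pos': [0.214, 0.479, 0.405], 'tool_rot': [3.141, 0.0, 2.721], 'contact_force': [0.334, -0.14, -0.182], 'torque': [-0.03, 0.02, -0.012], 'grip_force': 0.0, 'opening': 0.092}
```

View pics/side0.png

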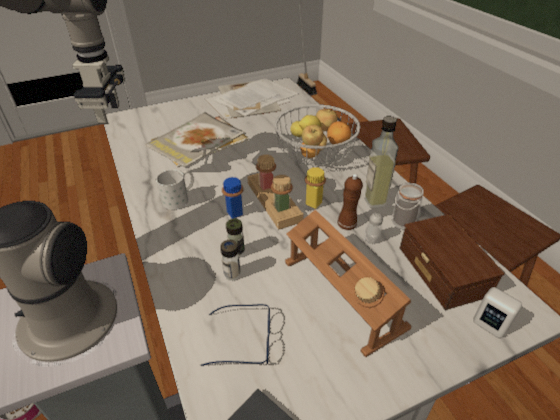

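View pics/top0.png

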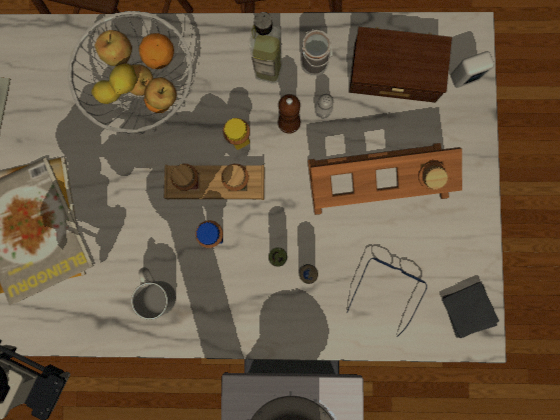

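Candidates (side pixels):
- Red jar in the tray (265,170).
- Green jar in the tray (282,190).
- Blue look-alike (233,195).
- Yellow look-alike (315,185).
- Yellow jar already hanging in the rack (369,290).

I choose the two in the tray. In the top view their caps are at (183,178) for red and (233,177) for green. The free openings are at (342,183) and (387,178). Next is one close crop to check.

```bash
python3 - <<'E'
import cv2,numpy as np
t=cv2.imread("pics/top0.png");s=cv2.imread("pics/side0.png")
C=np.zeros((600,800,3),np.uint8)
def put(im,x0,y0,x1,y1,k,X,Y):
    c=cv2.resize(im[y0:y1,x0:x1],None,fx=k,fy=k,interpolation=cv2.INTER_CUBIC)
    c=np.clip(c*1.3,0,255).astype(np.uint8);C[Y:Y+c.shape[0],X:X+c.shape[1]]=c[:600-Y,:800-X]
put(t,155,130,475,220,2.5,0,0)
put(s,235,145,325,235,4,0,230)
put(s,280,205,415,355,2.4,400,230)
cv2.imwrite("pics/crop1.png",C)
E
```

```text
(no output)
```

View pics/crop1.png

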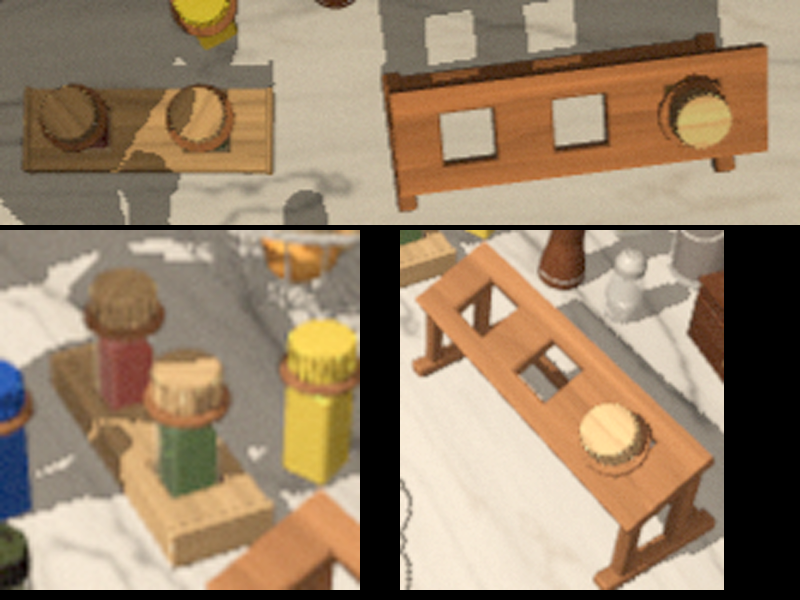

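The crop shows the red jar in the left well (top view 183,175) and the green jar in the right well (233,175). Blue and yellow stand outside the tray. Openings 0 and 1 are empty. Next I triangulate.

```bash
cat > h.py <<'E'
import numpy as np
from cell import cams
from scipy.optimize import least_squares
M={n:cams.camera_model(n) for n in("side","top")}
def proj(n,P):
    m=M[n];T=np.linalg.inv(np.array(m["pose"]));q=np.asarray(P)@T[:3,:3].T+T[:3,3]
    q=q@np.array(m["camera_matrix"]).T;return q[...,:2]/q[...,2:]
def tri(a,b):
    return least_squares(lambda p:np.r_[proj("top",p)-a,proj("side",p)-b],[.58,0,.1]).x
def rz(a):c,s=np.cos(a),np.sin(a);return np.array([[c,-s,0],[s,c,0],[0,0,1]])
def ry(a):c,s=np.cos(a),np.sin(a);return np.array([[c,0,s],[0,1,0],[-s,0,c]])
E
python3 - <<'E'
from h import *
T=lambda x,y:np.array([x/2.5+155,y/2.5+130])
S=lambda x,y:np.array([x/4+235,(y-230)/4+145])
R=lambda x,y:np.array([(x-400)/2.4+280,(y-230)/2.4+205])
print("red captop",tri(T(70,112),S(124,286)).round(4)," green",tri(T(196,112),S(187,372)).round(4))
tt=[T(24,90),T(272,88),T(272,170),T(24,170)]
loc=np.array([[.0395,.115,.034],[.0395,-.115,.034],[-.0395,-.115,.034],[-.0395,.115,.034]])
f=lambda p:(proj("top",loc@rz(p[2]).T+[p[0],p[1],0])-tt).ravel()
r=least_squares(f,[.59,.18,0]);print("tray",r.x.round(4),r.fun.round(1))
# plate: corners (x up slope far, y left) upper face z=.014
pl=np.array([[.046,.158],[.046,-.158],[-.046,-.158],[-.046,.158]]);o=.0225
op=lambda y:np.array([[o,y+o],[o,y-o],[-o,y-o],[-o,y+o]])
L=np.vstack([pl,op(.095),op(0)]);L=np.c_[L,np.full(len(L),.014)]
top=np.array([T(387,93),T(767,46),T(767,152),T(400,195),T(440,112),T(494,107),T(496,158),T(443,163),T(552,99),T(604,94),T(606,146),T(556,150)])
sd=np.array([R(480,246),R(713,460),R(628,530),R(418,297),R(482,276),R(519,309),R(488,336),R(455,303),R(549,341),R(582,374),R(548,402),R(515,371)])
def g(p):
    W=L@(rz(p[3])@ry(-p[4])).T+p[:3];return np.r_[(proj("top",W)-top).ravel(),(proj("side",W)-sd).ravel()]
for tilt in(None,np.radians(25)):
    h=g if tilt is None else (lambda p:g(np.r_[p,tilt]))
    r=least_squares(h,[.58,-.2,.105,.12]+([.43] if tilt is None else []),loss="soft_l1");p=r.x
    print("plate",p.round(4),r.fun.round(1).tolist())
Rm=rz(p[3])@ry(-np.radians(25))
for y in(.095,0,-.095):print("op",(Rm@[0,y,.014]+p[:3]).round(4))
E
```

```text
red captop [0.588  0.2337 0.1198]  green [0.589  0.1265 0.1156]
tray [0.5865 0.1795 0.0109] [-0.  -1.   0.4 -0.8  0.4  0.6 -0.7  1.1]
plate [ 0.5878 -0.1988  0.1019  0.127   0.3898] [0.7, -0.4, -0.9, 0.2, -0.0, 0.1, -0.2, 0.5, -0.3, 0.5, -0.7, -0.0, 0.2, 0.0, 0.4, 0.6, -0.2, 0.3, 0.2, -0.3, 0.6, -0.5, -0.5, 0.4, 2.9, -1.5, 0.4, -0.3, -0.4, 0.8, -1.2, 0.6, 4.2, 1.6, 0.3, -0.7, -2.1, 0.2, 0.6, 2.2, 1.4, -0.6, 0.8, -1.4, -1.3, 0.1, -0.2, -0.4]
plate [ 0.5883 -0.1987  0.1024  0.1266] [0.8, -0.2, -0.5, 0.4, -0.4, -0.1, -0.3, 0.2, -0.2, 0.6, -0.6, 0.1, 0.1, -0.1, 0.3, 0.4, -0.1, 0.4, 0.4, -0.1, 0.5, -0.6, -0.5, 0.3, 2.6, -2.1, 0.2, -0.8, -0.3, 1.1, -0.9, 1.0, 4.1, 1.3, 0.2, -1.0, -2.0, 0.3, 0.7, 2.3, 1.3, -0.9, 0.7, -1.7, -1.2, 0.2, -0.1, -0.3]
op [ 0.5704 -0.1052  0.1151]
op [ 0.5824 -0.1995  0.1151]
op [ 0.5944 -0.2937  0.1151]
```

```bash
cat >> h.py <<'E'
def delta(s,pos,yaw):
    """share units from state s to TCP pos / world yaw (tool down)"""
    y=s["tool_rot"][2];a=[[np.cos(y),np.sin(y),0],[np.sin(y),-np.cos(y),0],[0,0,-1]]
    d=np.array(a)@(np.array(pos)-s["tool_pos"])/.4
    t=-((yaw-y+np.pi)%(2*np.pi)-np.pi)/np.pi
    return d.round(4).tolist(),round(t,4)
E
python3 - <<'E'
from h import *
from cell import observe
print(delta(observe(),[.5875,.236,.33],np.pi))
E
```

```text
([-1.0996, -0.174, 0.1869], np.float64(-0.134))
```

```bash
python3 -m jog '[[[-0.14,-0.02,0],-0.05,0],[[-0.29,-0.04,0],-0.1,0],[[-0.43,-0.06,0],-0.134,0],[[-0.57,-0.09,0],-0.134,0],[[-0.7,-0.11,0],-0.134,0],[[-0.83,-0.13,0],-0.134,0],[[-0.83,-0.13,0],-0.134,0]]'; python3 - <<'E'
from h import *
from cell import observe
print(delta(observe(),[.5875,.236,.33],np.pi))
E
```

```text
time: 1.78
tool_pos: [0.4988, 0.2939, 0.4042]
tool_rot: [-3.141, 0.0, 3.137]
contact_force: [-0.7, -0.0, -0.6]
opening: 0.0916
grip_force: 0.0
([-0.2223, -0.1437, 0.1854], np.float64(-0.0014))
```

```bash
python3 -m jog '[[[-0.11,-0.07,0.09],0,0],[[-0.222,-0.144,0.18],0,0],[[-0.222,-0.144,0.18],0,0],[[-0.222,-0.144,0.25],0,0],[[-0.222,-0.144,0.31],0,0],[[-0.222,-0.144,0.31],0,0],[[-0.222,-0.144,0.31],0,0.2]]' 15; python3 - <<'E'
from h import *
from cell import observe
s=observe();print(delta(s,[.5875,.236,.28],np.pi),np.round(s["contact_force"],2),np.round(s["torque"],3))
E
```

```text
time: 2.65
tool_pos: [0.5848, 0.2395, 0.2824]
tool_rot: [3.141, 0.002, -3.14]
contact_force: [0.2, -0.4, -0.2]
opening: 0.0861
grip_force: 0.0
([-0.0066, -0.0086, 0.0059], np.float64(0.0004)) [ 0.21 -0.4  -0.22] [0.028 0.025 0.002]
```

```bash
python3 -m jog '[[[0,0,0],0,0.2],[[0,0,0],0,0.4],[[0,0,0],0,0.6],[[0,0,0],0,0.6],[[0,0,0],0,0.6],[[0,0,0],0,0.6]]' 15; python3 - <<'E'
from h import *
from cell import observe
s=observe();print(np.round(s["contact_force"],2),np.round(s["torque"],3),s["opening"])
E
```

```text
time: 3.4
tool_pos: [0.5851, 0.2385, 0.2808]
tool_rot: [-3.142, 0.0, -3.141]
contact_force: [-0.2, -0.7, 0.8]
opening: 0.0462
grip_force: 15.0
[-0.22 -0.73  0.75] [-0.172  0.044  0.018] 0.046233122339017774
```

```bash
cat > st.py <<'E'
from cell import observe
import numpy as np
s=observe();print("F",np.round(s["contact_force"],2),"M",np.round(s["torque"],3),"op",round(s["opening"],4),"z",np.round(s["tool_pos"],4),"yaw",round(s["tool_rot"][2],3),"q6",round(s["qpos"][5],2))
E
python3 -m jog '[[[0,0,-0.0075],0,0.6],[[0,0,-0.0075],0,0.6],[[0,0,-0.0075],0,0.6],[[0,0,-0.0075],0,0.6]]' >/dev/null; python3 st.py
python3 -m jog '[[[0,0,0.0075],0,0.6],[[0,0,0.0075],0,0.6],[[0,0,0.0075],0,0.6]]' >/dev/null; python3 st.py
```

```text
F [-0.03 -0.93 -1.05] M [-0.131 -0.019  0.02 ] op 0.047 z [0.585  0.2386 0.2836] yaw -3.141 q6 -1.31
F [-0.07 -1.47  0.32] M [-0.239  0.082  0.023] op 0.0463 z [0.5851 0.2385 0.2808] yaw -3.141 q6 -1.31
```

```bash
python3 -m jog '[[[0,0,0],0.03,0.6],[[0,0,0],0.06,0.6],[[0,0,0],0.06,0.6]]' >/dev/null; python3 st.py
python3 -m jog '[[[0,0,0],0.02,0.6],[[0,0,0],0.04,0.6],[[0,0,0],0.04,0.6]]' >/dev/null; python3 st.py
```

```text
F [-0.27  0.18  0.8 ] M [ 0.128  0.026 -0.023] op 0.0467 z [0.585  0.2388 0.2808] yaw 2.954 q6 -1.12
F [ 1.37 -0.45 -0.43] M [ 0.132 -0.073 -0.029] op 0.0466 z [0.5851 0.2387 0.2808] yaw 2.83 q6 -0.99
```

```bash
for i in 1 2; do python3 -m jog '[[[0,0,0],0.04,0.6],[[0,0,0],0.08,0.6],[[0,0,0],0.12,0.6],[[0,0,0],0.12,0.6]]' 20 >/dev/null; python3 st.py; done
```

```text
F [ 1.79  1.35 -0.44] M [ 0.456 -0.448 -0.01 ] op 0.0461 z [0.5853 0.2389 0.2808] yaw 2.454 q6 -0.62
F [ 3.33  2.61 -0.26] M [ 0.591 -1.063  0.062] op 0.0464 z [0.5856 0.2388 0.2811] yaw 2.078 q6 -0.24
```

```bash
python3 -m jog '[[[0,0,0],0,0.4],[[0,0,0],0,0.4]]' >/dev/null; python3 st.py; python3 -c "
from h import *
from cell import observe
print(delta(observe(),[.5875,.2387,.281],2.078))"
```

```text
F [ 0.05  0.04 -1.02] M [-0.087 -0.067  0.045] op 0.0551 z [0.5845 0.2383 0.2802] yaw 2.076 q6 -0.24
([-0.0027, 0.007, -0.0019], np.float64(-0.0007))
```

```bash
python3 -m jog '[[[-0.003,0.007,0],0,0.4],[[-0.003,0.007,0],0,0.4],[[-0.003,0.007,0],0,0.6],[[-0.003,0.007,0],0,0.6],[[-0.003,0.007,0],0,0.6]]' >/dev/null; python3 st.py;  for i in 1 2; do python3 -m jog '[[[0,0,0],0.04,0.6],[[0,0,0],0.08,0.6],[[0,0,0],0.1,0.6],[[0,0,0],0.1,0.6]]' 20 >/dev/null; python3 st.py; done
```

```text
F [-1.   -0.86  0.32] M [-0.172  0.196 -0.046] op 0.0462 z [0.588  0.2388 0.2806] yaw 2.074 q6 -0.24
F [-0.91  0.21 -0.81] M [-0.104 -0.085 -0.022] op 0.046 z [0.5881 0.2389 0.2807] yaw 1.76 q6 0.08
F [ 1.06  0.47 -1.42] M [-0.212 -0.292 -0.04 ] op 0.0459 z [0.5883 0.2388 0.2808] yaw 1.447 q6 0.39
```

```bash
for i in 1 2 3; do python3 -m jog '[[[0,0,0],0.04,0.6],[[0,0,0],0.08,0.6],[[0,0,0],0.08,0.6]]' 20 >/dev/null; python3 st.py; done
```

```text
F [ 2.22 -0.92 -1.03] M [-0.265 -0.338  0.013] op 0.0467 z [0.5883 0.2387 0.2808] yaw 1.197 q6 0.64
F [ 1.19 -1.38 -1.56] M [-0.468 -0.407  0.043] op 0.0463 z [0.5883 0.2387 0.2808] yaw 0.947 q6 0.89
F [ 4.66 -1.4  -0.96] M [-0.464 -0.852  0.523] op 0.0464 z [0.5885 0.2388 0.2811] yaw 0.697 q6 1.14
```

```bash
python3 -m jog '[[[0,0,0],0,0.4],[[0,0,0],0,0.3],[[0,0,-0.003],0.05,0.3],[[0,0,-0.004],0.1,0.3],[[0,0,-0.004],0.15,0.3],[[0,0,-0.004],0.2,0.3],[[0,0,-0.004],0.238,0.3],[[0,0,-0.004],0.238,0.3]]' 15; python3 st.py; python3 -c "
from h import *
from cell import cams,models
for c in('side','top'):
  cams.read_camera(c);print([(np.round(d['position'],4).tolist(),round(d['confidence'],2)) for d in models.pinpoint('red_jar',c)])
"
```

```text
time: 10.02
tool_pos: [0.5877, 0.239, 0.2821]
tool_rot: [-3.141, 0.001, -0.054]
contact_force: [0.1, 0.6, 0.1]
opening: 0.0644
grip_force: 0.0
F [0.06 0.56 0.13] M [-0.098  0.184  0.034] op 0.0644 z [0.5877 0.239  0.2821] yaw -0.054 q6 1.89
[([0.5901, 0.2413, 0.0051], 0.93)]
[([0.5883, 0.2346, 0.005], 0.38)]
```

```bash
python3 -m jog '[[[0,0,0],0,0.6],[[0,0,0],0,0.6],[[0,0,0],0,0.6],[[0,0,0],0,0.6]]' 25 >/dev/null; python3 st.py; python3 -m jog '[[[0,0,-0.005],0,0.6],[[0,0,-0.01],0,0.6],[[0,0,-0.01],0,0.6],[[0,0,-0.01],0,0.6]]' >/dev/null; python3 st.py;python3 -m jog '[[[0,0,-0.025],0,0.6],[[0,0,-0.025],0,0.6],[[0,0,-0.025],0,0.6]]' >/dev/null; python3 st.py
```

```text
F [-0.29 -1.88  0.17] M [-0.289  0.146 -0.074] op 0.0458 z [0.5881 0.2387 0.2824] yaw -0.056 q6 1.89
F [-0.18 -0.78 -1.95] M [-0.252  0.21   0.034] op 0.046 z [0.588  0.2388 0.2863] yaw -0.056 q6 1.89
F [ 0.2   0.05 -1.75] M [-0.207  0.196 -0.019] op 0.0456 z [0.5881 0.2389 0.2967] yaw -0.056 q6 1.89
```

```bash
python3 -m jog '[[[-0.02,0,0],0,0.6],[[-0.045,0,0],0,0.6],[[-0.07,0,0],0,0.6],[[-0.095,0,0],0,0.6],[[-0.113,0,0],0,0.6],[[-0.113,0,0],0,0.6]]' >/dev/null; python3 st.py; python3 -c "
from h import *
import cv2
from cell import cams
C=[]
for c,(x,y) in(('side',(225,120)),('top',(140,130))):
  im=cams.read_camera(c)[y:y+120,x:x+130,::-1];C.append(cv2.resize(im,None,fx=3,fy=3,interpolation=2))
cv2.imwrite('pics/tilt.png',np.hstack(C))"
```

```text
F [ 2.35 -1.53 -0.93] M [-0.416 -0.151 -0.016] op 0.0456 z [0.5424 0.2415 0.2964] yaw -0.056 q6 1.92
```

View pics/tilt.png

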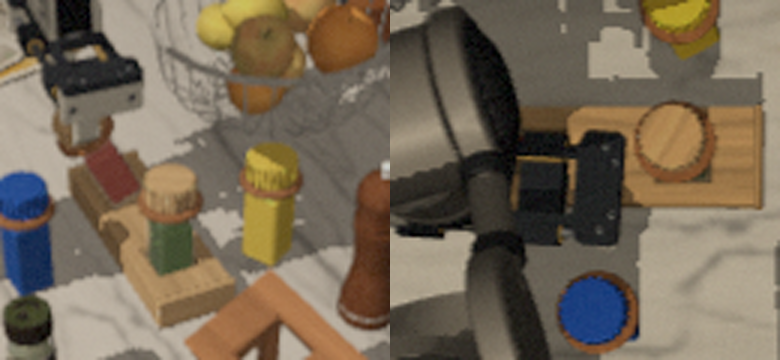

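```bash
python3 -m jog '[[[0,0,-0.05],0,0.6],[[0,0,-0.12],0,0.6],[[0,0,-0.2],0,0.6],[[0,0,-0.28],0,0.6],[[0,0,-0.335],0,0.6],[[0,0,-0.335],0,0.6]]' 30 >/dev/null; python3 st.py; python3 -c "
from h import *
from cell import observe
print(delta(observe(),[.529,-.2055,.43],.127))"
```

```text
F [ 0.11  0.63 -3.1 ] M [-0.05   0.219  0.001] op 0.0455 z [0.543  0.2416 0.4317] yaw -0.056 q6 1.92
([0.028, 1.118, 0.0043], np.float64(-0.0583))
```

```bash
python3 -m jog '[[[0,0.05,0],0,0.6],[[0.01,0.15,0],-0.02,0.6],[[0.01,0.26,0],-0.04,0.6],[[0.02,0.37,0],-0.058,0.6],[[0.02,0.48,0],-0.058,0.6],[[0.02,0.59,0],-0.058,0.6],[[0.02,0.7,0],-0.058,0.6],[[0.02,0.81,0],-0.058,0.6],[[0.02,0.91,0],-0.058,0.6],[[0.02,0.97,0],-0.058,0.6],[[0.02,0.99,0],-0.058,0.6],[[0.02,0.99,0],-0.058,0.6]]' >/dev/null; python3 st.py; python3 -c "
from h import *
from cell import observe
print(delta(observe(),[.529,-.2055,.399],.127))"
```

```text
F [-0.49  0.07 -2.62] M [-0.076  0.175 -0.015] op 0.0454 z [ 0.5283 -0.1547  0.4295] yaw 0.125 q6 1.02
([-0.014, 0.1263, 0.0762], np.float64(-0.0007))
```

```bash
python3 -m jog '[[[-0.007,0.07,0.02],0,0.6],[[-0.014,0.126,0.06],0,0.6],[[-0.014,0.126,0.076],0,0.6],[[-0.014,0.126,0.076],0,0.6]]' >/dev/null; python3 st.py; python3 -c "
from h import *
import cv2
from cell import cams
C=[]
for c,(x,y) in(('side',(270,160)),('top',(300,100))):
  im=cams.read_camera(c);im=im[y:y+180,x:x+160,::-1];C.append(cv2.resize(im,None,fx=2.4,fy=2.4,interpolation=2))
cv2.imwrite('pics/pre1.png',np.hstack(C))"
```

```text
F [ 0.51  0.37 -2.01] M [-0.05   0.17   0.056] op 0.0454 z [ 0.5293 -0.2046  0.3988] yaw 0.126 q6 0.94
```

View pics/pre1.png

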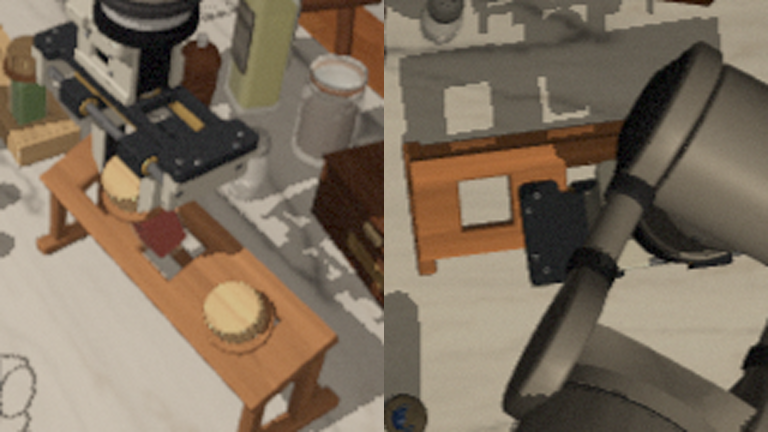

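```bash
python3 -m jog '[[[0.011,0,0.023],0,0.6],[[0.021,0,0.045],0,0.6],[[0.021,0,0.045],0,0.6]]' >/dev/null; python3 st.py
python3 -m jog '[[[0.007,0,0.015],0,0.6],[[0.014,0,0.03],0,0.6],[[0.014,0,0.03],0,0.6]]' >/dev/null; python3 st.py
```

```text
F [-1.03 -0.02 -2.12] M [-0.058  0.23   0.001] op 0.0456 z [ 0.5379 -0.2037  0.3807] yaw 0.126 q6 0.95
F [ 0.68 -0.04 -2.28] M [-0.068  0.24  -0.054] op 0.0452 z [ 0.5433 -0.2033  0.3692] yaw 0.126 q6 0.95
```

```bash
for i in 1 2; do python3 -m jog '[[[0.01,0,0.022],0,0.6],[[0.021,0,0.045],0,0.6],[[0.021,0,0.045],0,0.6]]' >/dev/null; python3 st.py; done
python3 -m jog '[[[0.01,0,0.022],0,0.6],[[0.019,0,0.041],0,0.6],[[0.019,0,0.041],0,0.6]]' >/dev/null; python3 st.py
```

```text
F [ 0.77  0.09 -3.17] M [-0.027  0.237 -0.018] op 0.0456 z [ 0.5517 -0.2022  0.3506] yaw 0.126 q6 0.96
F [-0.04 -0.12 -2.92] M [-0.041  0.233 -0.037] op 0.0456 z [ 0.56   -0.2011  0.3327] yaw 0.126 q6 0.97
F [ 0.11 -0.55 -1.07] M [-0.005  0.279  0.025] op 0.0453 z [ 0.5675 -0.2002  0.3166] yaw 0.126 q6 0.98
```

```bash
for i in 1 2 3; do python3 -m jog '[[[0.0042,0,0.009],0,0.6],[[0.0042,0,0.009],0,0.6]]' >/dev/null; python3 st.py; done
```

```text
F [-0.1   0.09 -2.25] M [-0.049  0.275 -0.019] op 0.0455 z [ 0.5692 -0.2001  0.3137] yaw 0.126 q6 0.98
F [-0.18 -0.23 -2.82] M [-0.05   0.212  0.03 ] op 0.0453 z [ 0.5708 -0.1999  0.31  ] yaw 0.126 q6 0.98
F [ 0.28 -0.66 -0.69] M [-0.074  0.259  0.02 ] op 0.0454 z [ 0.5726 -0.1997  0.3069] yaw 0.126 q6 0.98
```

```bash
for i in 1 2 3; do python3 -m jog '[[[0.0021,0,0.0045],0,0.6],[[0.0021,0,0.0045],0,0.6]]' >/dev/null; python3 st.py; done
```

```text
F [-6.58 -0.62 10.22] M [0.255 1.296 0.065] op 0.0453 z [ 0.5728 -0.1998  0.3065] yaw 0.126 q6 0.98
F [-12.76   0.26  21.25] M [0.43  2.396 0.016] op 0.0455 z [ 0.5731 -0.1998  0.3062] yaw 0.126 q6 0.98
F [-18.68   2.25  29.76] M [0.37  3.24  0.028] op 0.046 z [ 0.5735 -0.1996  0.3058] yaw 0.126 q6 0.99
```

```bash
python3 -m jog '[[[-0.005,0,-0.011],0,0.6],[[-0.005,0,-0.011],0,0.6],[[-0.005,0,-0.011],0,0.5],[[-0.005,0,-0.011],0,0.35],[[-0.005,0,-0.011],0,0.3]]' >/dev/null; python3 st.py; python3 -m jog '[[[-0.005,0,-0.05],0,0.3],[[-0.005,0,-0.15],0,0.3],[[-0.005,0,-0.28],0,0.3],[[-0.005,0,-0.33],0,0.3],[[-0.005,-0.1,-0.35],0,0.3],[[-0.005,-0.25,-0.35],0,0.3],[[-0.005,-0.4,-0.35],0,0.3],[[-0.005,-0.4,-0.35],0,0.3]]'; python3 st.py;python3 -c "
from h import *
import cv2
from cell import cams,observe
C=[]
for c,(x,y) in(('side',(270,160)),('top',(300,100))):
  im=cams.read_camera(c);im=im[y:y+180,x:x+160,::-1];C.append(cv2.resize(im,None,fx=2.4,fy=2.4,interpolation=2))
cv2.imwrite('pics/post1.png',np.hstack(C))
print(delta(observe(),[.5875,.128,.33],np.pi))"
```

```text
F [-0.04 -0.11  0.18] M [-0.001  0.154 -0.02 ] op 0.0612 z [ 0.5732 -0.1996  0.3052] yaw 0.126 q6 0.98
time: 20.3
tool_pos: [0.5505, -0.0375, 0.4459]
tool_rot: [-3.141, -0.0, 0.131]
contact_force: [-0.1, -0.5, 1.0]
opening: 0.0645
grip_force: 0.0
F [-0.09 -0.55  0.97] M [-0.074  0.251  0.011] op 0.0645 z [ 0.5505 -0.0375  0.4459] yaw 0.131 q6 1.23
([0.1439, -0.4071, 0.2892], np.float64(-0.9595))
```

View pics/post1.png

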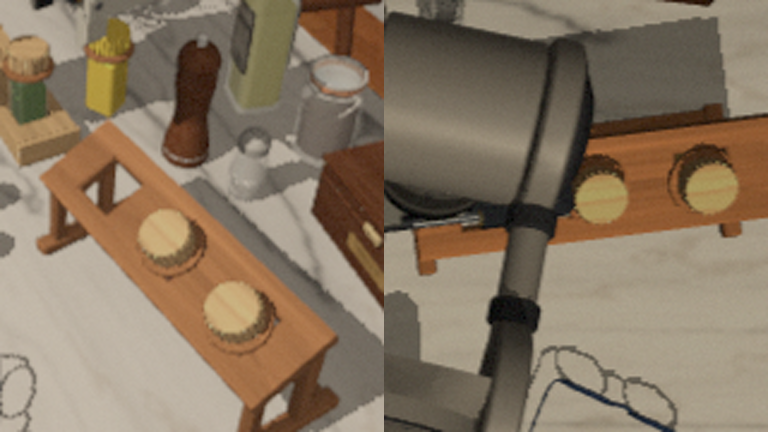

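Red hangs seated beside the yellow jar. In the crop, its cap is at (168,238) and its rim lies flat on the plate. Now the green jar.

```bash
python3 -m jog '[[[0.03,-0.08,0.03],-0.06,0.3],[[0.06,-0.17,0.06],-0.12,0.3],[[0.1,-0.26,0.1],-0.18,0.3],[[0.13,-0.35,0.15],-0.24,0.3],[[0.146,-0.41,0.2],-0.3,0.3],[[0.146,-0.41,0.25],-0.36,0.3],[[0.146,-0.41,0.29],-0.42,0.3],[[0.146,-0.41,0.29],-0.48,0.3],[[0.146,-0.41,0.29],-0.54,0.3],[[0.146,-0.41,0.29],-0.595,0.3],[[0.146,-0.41,0.29],-0.595,0.3],[[0.146,-0.41,0.29],-0.595,0.3]]'>/dev/null; python3 st.py;python3 -c "
from h import *
from cell import observe
print(delta(observe(),[.5885,.1285,.281],2.0))"
```

```text
F [1.5  0.41 0.88] M [-0.049  0.03   0.029] op 0.064 z [0.5887 0.128  0.3294] yaw 1.99 q6 -0.33
([0.0015, -0.0, 0.1211], np.float64(-0.0031))
```

```bash
python3 -m jog '[[[0.001,0,0.06],0,0.3],[[0.001,0,0.12],0,0.3],[[0.001,0,0.12],0,0.3],[[0.001,0,0.12],0,0.45],[[0.001,0,0.12],0,0.6],[[0.001,0,0.12],0,0.6],[[0.001,0,0.12],0,0.6]]' 20 >/dev/null; python3 st.py
python3 -m jog '[[[0,0,-0.009],0,0.6],[[0,0,-0.009],0,0.6],[[0,0,-0.009],0,0.6],[[0,0,-0.009],0,0.6]]' >/dev/null; python3 st.py
python3 -m jog '[[[0,0,0.009],0,0.6],[[0,0,0.009],0,0.6],[[0,0,0.009],0,0.6]]' >/dev/null; python3 st.py
python3 -m jog '[[[0,0,0],0.03,0.6],[[0,0,0],0.06,0.6],[[0,0,0],0.06,0.6]]' >/dev/null; python3 st.py
```

```text
F [-0.55 -0.39  6.49] M [-0.192  0.207 -0.   ] op 0.0458 z [0.5883 0.1292 0.2827] yaw 1.995 q6 -0.34
F [ 0.05  0.04 -0.47] M [-0.002 -0.267 -0.011] op 0.0458 z [0.5882 0.1293 0.2851] yaw 1.995 q6 -0.34
F [-1.93 -0.57  6.48] M [-0.258  0.293  0.032] op 0.0459 z [0.5881 0.1292 0.2826] yaw 1.995 q6 -0.34
F [-1.08  0.03  5.92] M [ 0.009  0.033 -0.044] op 0.0464 z [0.5883 0.1294 0.2825] yaw 1.806 q6 -0.15
```

```bash
python3 -m jog '[[[0,0,-0.004],0.02,0.6],[[0,0,-0.004],0.04,0.6],[[0,0,-0.004],0.04,0.6]]' >/dev/null; python3 st.py;  for i in 1 2; do python3 -m jog '[[[0,0,0],0.04,0.6],[[0,0,0],0.08,0.6],[[0,0,0],0.08,0.6]]' >/dev/null; python3 st.py; done
```

```text
F [ 1.38 -0.59 -1.12] M [-0.067 -0.398  0.002] op 0.0458 z [0.5882 0.1293 0.2831] yaw 1.682 q6 -0.02
F [ 2.42 -0.12 -2.3 ] M [-0.252 -0.611  0.044] op 0.046 z [0.5883 0.1292 0.2831] yaw 1.432 q6 0.23
F [ 2.69 -2.1  -2.57] M [-0.455 -0.748  0.113] op 0.0457 z [0.5883 0.1291 0.2832] yaw 1.182 q6 0.48
```

```bash
for i in 1 2; do python3 -m jog '[[[0,0,0.001],0.04,0.6],[[0,0,0.001],0.08,0.6],[[0,0,0.001],0.08,0.6]]' >/dev/null; python3 st.py; done
```

```text
F [ 3.36 -0.77 -1.02] M [-0.625 -0.737  0.022] op 0.0456 z [0.5883 0.129  0.2831] yaw 0.932 q6 0.73
F [ 5.72 -1.53  0.59] M [-0.382 -0.792  0.564] op 0.0465 z [0.5887 0.1293 0.2833] yaw 0.681 q6 0.98
```

```bash
python3 -m jog '[[[0,0,0],0,0.4],[[0,0,0],0,0.3],[[0,0,0],0.05,0.3],[[0,0,0],0.1,0.3],[[0,0,0],0.15,0.3],[[0,0,0],0.19,0.3],[[0,0,0],0.207,0.3],[[0,0,0],0.207,0.3]]' 25 >/dev/null; python3 st.py
python3 -m jog '[[[0,0,0],0,0.6],[[0,0,0],0,0.6],[[0,0,0],0,0.6],[[0,0,0],0,0.6]]' 25 >/dev/null; python3 st.py
python3 -m jog '[[[0,0,0],0.025,0.6],[[0,0,0],0.025,0.6]]' >/dev/null; python3 st.py
python3 -m jog '[[[0,0,0],0.02,0.6],[[0,0,0],0.02,0.6]]' >/dev/null; python3 st.py
```

```text
F [ 0.64 -0.68 -0.08] M [-0.065  0.139  0.037] op 0.0642 z [0.5878 0.1294 0.2822] yaw 0.027 q6 1.63
F [-0.04 -2.25 -0.14] M [-0.338  0.131  0.022] op 0.046 z [0.5882 0.1291 0.2826] yaw 0.026 q6 1.63
F [ 0.84 -2.32  0.42] M [-0.524 -0.031  0.56 ] op 0.0458 z [0.5883 0.1291 0.2826] yaw -0.052 q6 1.71
F [ 2.31 -3.21 -0.75] M [-0.713 -0.294  0.634] op 0.0457 z [0.5885 0.129  0.2827] yaw -0.114 q6 1.77
```

```bash
python3 -m jog '[[[0,0,0],0,0.4],[[0,0,0],0,0.35],[[0,0,0],-0.019,0.35],[[0,0,0],-0.019,0.35],[[0,0,0],-0.019,0.6],[[0,0,0],-0.019,0.6],[[0,0,0],-0.019,0.6]]' 25 >/dev/null; python3 st.py
python3 -m jog '[[[0,0,-0.01],0,0.6],[[0,0,-0.025],0,0.6],[[0,0,-0.035],0,0.6],[[0,0,-0.035],0,0.6]]' >/dev/null; python3 st.py
python3 -m jog '[[[-0.02,0,0],0,0.6],[[-0.045,0,0],0,0.6],[[-0.07,0,0],0,0.6],[[-0.095,0,0],0,0.6],[[-0.113,0,0],0,0.6],[[-0.113,0,0],0,0.6]]' >/dev/null; python3 st.py
python3 -m jog '[[[0,0,-0.05],0,0.6],[[0,0,-0.12],0,0.6],[[0,0,-0.2],0,0.6],[[0,0,-0.28],0,0.6],[[0,0,-0.335],0,0.6],[[0,0,-0.335],0,0.6]]' 30 >/dev/null; python3 st.py; python3 -c "
from h import *
from cell import observe
print(delta(observe(),[.5155,-.108,.43],.127))"
```

```text
F [ 0.3  -0.45  1.02] M [-0.186  0.177 -0.018] op 0.0457 z [0.5882 0.1291 0.2825] yaw -0.057 q6 1.72
F [-0.98 -0.71 -1.85] M [-0.105  0.224  0.036] op 0.0456 z [0.5882 0.1293 0.297 ] yaw -0.056 q6 1.72
F [ 1.03 -2.34 -0.63] M [-0.512 -0.124 -0.052] op 0.0459 z [0.5425 0.1318 0.2966] yaw -0.056 q6 1.73
F [ 0.02 -0.02 -3.09] M [0.023 0.212 0.042] op 0.0453 z [0.543  0.1321 0.4318] yaw -0.056 q6 1.73
([-0.0348, 0.6031, 0.0045], np.float64(-0.0583))
```

```bash
python3 -m jog '[[[0,0.05,0],0,0.6],[[-0.01,0.15,0],-0.02,0.6],[[-0.02,0.26,0],-0.04,0.6],[[-0.03,0.37,0],-0.058,0.6],[[-0.03,0.47,0],-0.058,0.6],[[-0.03,0.55,0],-0.058,0.6],[[-0.03,0.6,0],-0.058,0.6],[[-0.03,0.609,0],-0.058,0.6],[[-0.03,0.609,0.04],-0.058,0.6],[[-0.03,0.609,0.08],-0.058,0.6],[[-0.03,0.609,0.08],-0.058,0.6],[[-0.03,0.609,0.08],-0.058,0.6]]' >/dev/null; python3 st.py; python3 -c "
from h import *
import cv2
from cell import cams,observe
print(delta(observe(),[.5173,-.1104,.399],.127))
C=[]
for c,(x,y) in(('side',(250,140)),('top',(300,100))):
  im=cams.read_camera(c);im=im[y:y+180,x:x+160,::-1];C.append(cv2.resize(im,None,fx=2.4,fy=2.4,interpolation=2))
cv2.imwrite('pics/pre2.png',np.hstack(C))"
```

```text
F [-0.15 -0.67 -1.74] M [-0.041  0.232  0.073] op 0.0456 z [ 0.5175 -0.1102  0.399 ] yaw 0.127 q6 1.09
([-0.0006, 0.0005, -0.0], np.float64(-0.0001))
```

View pics/pre2.png

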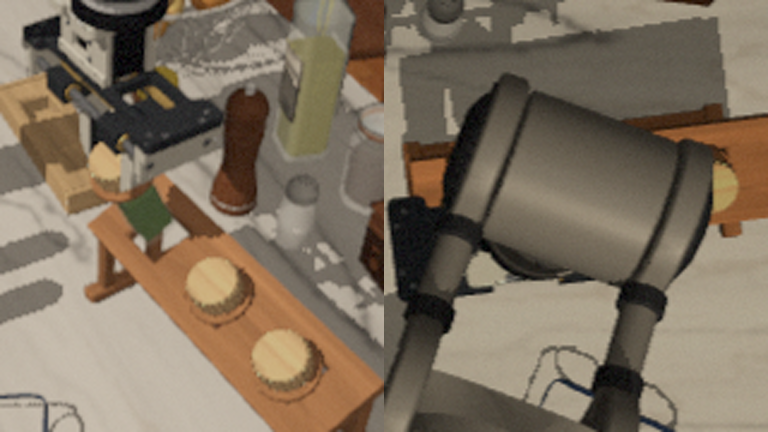

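The picture shows the green jar tilted over opening 0, with its bottom at (150,215) in the crop. Red and yellow hang undisturbed. I'll insert along the same line as before.

```bash
python3 -m jog '[[[0.011,0,0.023],0,0.6],[[0.021,0,0.045],0,0.6],[[0.021,0,0.045],0,0.6]]' >/dev/null; python3 st.py
python3 -m jog '[[[0.007,0,0.015],0,0.6],[[0.014,0,0.03],0,0.6],[[0.014,0,0.03],0,0.6]]' >/dev/null; python3 st.py
python3 -m jog '[[[0.01,0,0.022],0,0.6],[[0.021,0,0.045],0,0.6],[[0.021,0,0.045],0,0.6]]' >/dev/null; python3 st.py
```

```text
F [-0.07  0.56 -1.82] M [-0.052  0.21  -0.063] op 0.0459 z [ 0.5257 -0.1096  0.3793] yaw 0.126 q6 1.1
F [ 0.59 -0.12 -3.12] M [-0.078  0.209  0.008] op 0.0456 z [ 0.5312 -0.1089  0.3679] yaw 0.126 q6 1.1
F [-0.14 -0.63 -2.72] M [-0.003  0.261  0.014] op 0.0455 z [ 0.5396 -0.1078  0.3493] yaw 0.126 q6 1.11
```

```bash
python3 -m jog '[[[0.01,0,0.022],0,0.6],[[0.021,0,0.045],0,0.6],[[0.021,0,0.045],0,0.6]]' >/dev/null; python3 st.py
python3 -m jog '[[[0.01,0,0.022],0,0.6],[[0.019,0,0.041],0,0.6],[[0.019,0,0.041],0,0.6]]' >/dev/null; python3 st.py
for i in 1 2; do python3 -m jog '[[[0.0042,0,0.009],0,0.6],[[0.0042,0,0.009],0,0.6]]' >/dev/null; python3 st.py; done
```

```text
F [-0.28 -0.34 -2.5 ] M [-0.046  0.205 -0.027] op 0.0454 z [ 0.5479 -0.1067  0.3314] yaw 0.126 q6 1.12
F [-0.65  0.12 -3.02] M [-0.096  0.223 -0.011] op 0.0454 z [ 0.5554 -0.1058  0.3152] yaw 0.126 q6 1.12
F [ 0.35 -0.3  -2.76] M [-0.048  0.235 -0.021] op 0.0456 z [ 0.5571 -0.1057  0.3124] yaw 0.126 q6 1.12
F [-0.36  0.28 -1.37] M [-0.111  0.19   0.033] op 0.0456 z [ 0.5587 -0.1055  0.3086] yaw 0.126 q6 1.12
```

```bash
for i in 1 2 3; do python3 -m jog '[[[0.0021,0,0.0045],0,0.6],[[0.0021,0,0.0045],0,0.6]]' >/dev/null; python3 st.py; done
```

```text
F [-0.49 -0.54 -1.38] M [-0.033  0.186 -0.001] op 0.0452 z [ 0.5596 -0.1054  0.3072] yaw 0.126 q6 1.12
F [-6.46  0.49  9.61] M [0.134 1.295 0.123] op 0.0457 z [ 0.5599 -0.1054  0.3067] yaw 0.126 q6 1.12
F [-13.72  -1.15  19.35] M [ 0.083  2.28  -0.027] op 0.0456 z [ 0.5602 -0.1054  0.3062] yaw 0.126 q6 1.13
```

```bash
python3 -m jog '[[[-0.003,0,-0.007],0,0.6],[[-0.003,0,-0.007],0,0.6],[[-0.003,0,-0.007],0,0.5],[[-0.003,0,-0.007],0,0.35],[[-0.003,0,-0.007],0,0.35]]' >/dev/null; python3 st.py; python3 -m jog '[[[-0.003,0,-0.05],0,0.3],[[-0.003,0,-0.15],0,0.3],[[-0.003,0,-0.28],0,0.3],[[-0.003,-0.1,-0.35],0,0.3],[[-0.003,-0.25,-0.35],0,0.3],[[-0.003,-0.4,-0.35],0,0.3],[[-0.003,-0.55,-0.35],0,0.3],[[-0.003,-0.7,-0.35],0,0.3],[[-0.003,-0.7,-0.35],0,0.3],[[-0.003,-0.7,-0.35],0,0.3]]'; python3 -c "
from h import *
import cv2
from cell import cams,observe
C=[]
for c,(x,y) in(('side',(250,170)),('top',(300,100))):
  im=cams.read_camera(c);im=im[y:y+180,x:x+165,::-1];C.append(cv2.resize(im,None,fx=2.4,fy=2.4,interpolation=2))
cv2.imwrite('pics/post2.png',np.hstack(C))
from cell import models
for c in('side','top'):
  for t in('red_rim','green_rim'):print(c,t,[(np.round(d['position'],3).tolist(),round(d['confidence'],2)) for d in models.pinpoint(t,c)])
r=rz(.127)@ry(-np.radians(25))
print([(r@[0,y,.014]+[.588,-.199,.103]).round(3) for y in(.095,0,-.095)])"
```

```text
F [-0.79 -0.15  0.06] M [-0.074  0.143  0.015] op 0.0586 z [ 0.5602 -0.1052  0.3061] yaw 0.126 q6 1.12
time: 37.38
tool_pos: [0.5238, 0.1722, 0.4461]
tool_rot: [3.141, 0.0, 0.127]
contact_force: [-0.1, -0.4, -0.5]
opening: 0.0644
grip_force: 0.0
side red_rim [([0.579, -0.199, 0.119], 0.69), ([0.386, -0.034, -0.001], 0.54), ([0.592, -0.2, 0.103], 0.19)]
side green_rim [([0.466, 0.182, 0.084], 0.87), ([0.691, 0.125, 0.086], 0.79), ([0.62, -0.19, 0.039], 0.26)]
top red_rim [([0.579, -0.196, 0.122], 0.73)]
top green_rim [([0.566, -0.106, 0.114], 0.96), ([0.466, 0.18, 0.085], 0.65)]
[array([ 0.57 , -0.106,  0.116]), array([ 0.582, -0.2  ,  0.116]), array([ 0.594, -0.294,  0.116])]
```

View pics/post2.png

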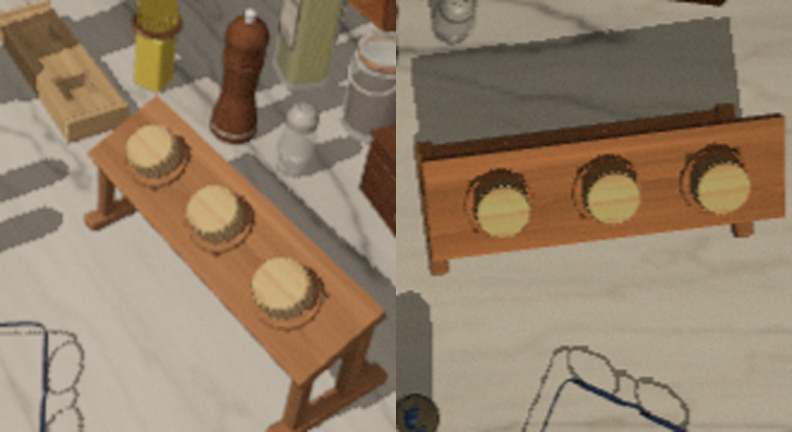

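All three caps hang in a row with their rims flat on the plate. In the top crop they are at (502,210), (612,196) and (722,187). The tray is empty and the other things stand where they were. Handing in.

```bash
python3 -c "
from cell import robot
print(robot.hand_in())"
```

```text
the job is handed in; nothing more can be done
None
```

Both caps were loose; I screwed each to its hard stop before lifting its jar, hung red in opening 1 and green in opening 0 (rims flat on the plate in the final picture), and handed the job in at about 37 s.

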